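# Set the tall sample cell in the photometer's light path

## Task

Take the tall rectangular sample cell and stand it upright in the middle of the photometer's stage, between lamp and detector, turned so that its two broad clear faces look straight at the lamp and the detector and the light passes through them. Set it down gently, never let it drop, and let go of it. Leave the short cell and the bottle where they stand.

Things in the scene. Friction and masses are not known exactly. Their poses are not given: they have to be found in the camera images.
- cell_center (a point): Tall sample cell: upright rectangular glass cell with flush black cap, 70 mm high, 46 wide, 28 thick, about 0.15 kg. Its broad faces (46 mm wide, clear) look along its own x and -x, its narrow sides (28 mm wide, opaque grey) along y and -y. This point is its centre, 35 mm above its underside; z is up. Starts standing on the bench at any yaw; same shape both ways round.
- stage_center (a point): Top centre of the fixed photometer's stage, a flat block 74 (x) by 70 (y) mm, top 30 mm above the bench. The light path runs along this frame's y, 35 mm above this point; z is up. White housings, lamp at +y, detector at -y: 84 mm along x, 72 mm above stage, spanning y = 65 to 127 mm, with 8 mm long lens tubes towards the stage. Its x sides are open.
- short_cell_center (a point): Bystander: the short cell, made like the tall one (46 mm wide, 28 mm thick) but only 35 mm high. This point is its centre, 17.5 mm above its underside. To be left alone.
- bottle_center (a point): Bystander: a small round white bottle with a red cap, 54 mm in diameter and 95 mm high. This point is its centre, 47.5 mm above its underside. To be left alone.

How it is judged (in metres and radians):
At the end, for the whole second after the job is handed in: The tall cell stands upright (within 0.1 rad) and at rest on the stage, its centre within 15 mm of the stage's centre seen from above and 30 to 40 mm above the stage's top, and its clear faces look along the light path (stage y) within 0.2 rad, either way round (horizontal distance between cell_center and stage_center below 0.015 m and z of cell_center in the frame of stage_center between 0.03 and 0.04 m and angle between cell_center's own z axis and vertical below 0.1 rad and angle between the x axis of cell_center and the y axis of stage_center, either way round below 0.2 rad and linear speed of cell below 0.02 m/s); the robot touches nothing.
It fails at once if the tall cell is dropped or thrown (it moves faster than 0.6 m/s while out of the fingers, a fall of about 20 mm) (linear speed of cell above 0.6 m/s and contact force between the fingers and cell below 0.05 N).
It fails at once if the short cell is moved by more than 20 mm (distance of short_cell_center from where it was at the start of the episode above 0.02 m).
It fails at once if the bottle is moved by more than 20 mm (distance of bottle_center from where it was at the start of the episode above 0.02 m).
It also fails if it takes over 40 s, if anything falls off the work surface, if the arm or the gripper's body presses on something with over 40 N, if the wrist force passes 120 N, or if a joint passes its speed limit or range.

## Robot

A 7-joint arm with a two-finger parallel gripper is mounted at the origin on the work surface. World frame = base frame: x ahead of the robot, y to its left, z up, the work surface at z = 0. Lengths are in m, angles in degrees, forces in N, time in s.
With the tool pointing down it reaches from about 0.4 to 0.85 m from the base axis. Payload 6.9 kg.
Tool frame: the origin (TCP) lies midway between the tips of the shut fingers; the grasp point (between the pads) lies 19 mm behind it (r.grasp_offset is the distance from the TCP to the grasp point, in m); z points along the fingers, y is the line along which they close (so a half turn about z gives the same grasp; the last joint's range is limited). The gripper opens to 85 mm and grips with 20 to 120 N. Pads are 22 mm wide; open, the fingers measure 114 mm over their backs; the gripper's body (76 mm by 85 mm) begins 54 mm behind the grasp point. The pads swing forward as they close: fully open they stand 13 mm farther back than shut.
Start: joints at [78.81, 29.078, -13.613, 85.955, 7.202, 65.827, -8.869], TCP at [0.185, -0.597, 0.231] pointing down, gripper open.
Joint ranges: [-176.47, 176.47], [-13.61, 117.27], [-81.72, 77.17], [0.22, 143.17], [-87.28, 267.28], [10, 112.55], [-165.47, 165.47]. Speed limits (degrees/s): [136.94, 136.94, 180, 180, 180, 180, 180].

## Interface

Orientations are given as a 3x3 rotation matrix whose columns are the frame's x, y, z axes.
In Python, from workcell import status, eyes, workorder, r gives the robot as it stands. The module is installed in compiled form; this text tells all that it offers.
- The arm moves only by the tool move_arm, never from a script. Its argument "rows" is a list of rows, each a list of 5 numbers: the shift along the tool's x, y, z in mm, then the turn about the tool's z in rad, then the finger opening in mm, from 0 to 85.4. In form: [[dx, dy, dz, spin, hand], ...]. A call has 1 to 8 rows; each row is the pose to reach, as a shift and turn from the pose commanded when the call began, along the tool's axes at that moment; what a row does not reach only later rows make up. A row lasts 1/10 s, in which the tool goes at most 50 mm and 8.59 degrees, less where a joint would pass 70% of its speed; a pose out of reach is approached as far as the arm can. A call with a gripper value outside its range is refused whole. The fingers move at their own pace and stop on an object; the grip force is fixed at half the most. Time passes only in rows, so rows that repeat a pose let the fingers close. It gives the time, the measured TCP pose, the force, the opening and the grip force at its end, in the units of the state.
- status.get_obs(): the state, without advancing time (a new reading comes with each control period).
- eyes.grab_frame(name): name is "side" or "top"; returns a dict with "image" (480x640x3 uint8, red, green, blue), "camera_matrix" (3x3 intrinsics, pixels), "k1" (the pictures are not rectified: a ray, as slopes to the right and down, at radius r is drawn at 1 + k1 r^2 times it, then the intrinsics apply), "T" (4x4, takes a point from camera to world coordinates). Camera axes: x right, y down, z forward; pixel columns grow to the right and rows downward; lengths in m; the calibration is good to about 2 mm. A picture is of the moment at which its call begins. There is no depth.
- workorder.finish_job(): hands the job in; it is judged then, once.
The state is a dict: "time_s": time; "joints": joint angles; "joint_velocities": joint speeds; "tau": joint torques, N m; "tool_pos": TCP position; "tool_rot": TCP orientation; "wrist_force": force on the tool from outside, world axes, zero at the start; "wrist_torque": the same for the moment, N m; "opening": finger opening in m; "finger_force": force on a finger pad.
Only numpy, scipy, OpenCV 4.12 (cv2) and the standard library are available. Lean on these libraries where they do the work, as an engineer would, in place of code of your own. Each camera call takes 0.05 s, during which the arm holds its last target. There are 200 camera calls.

## Working session

There is one attempt and no reset: what is moved stays moved. The work goes in short steps, Python scripts to look and compute and a tool call to move; the robot and the scene stay as the last step left them, time stands still between calls to the robot, and variables do not carry over. Pictures are saved under pics/ and viewed, at most 10 in all, crops included, and the job is handed in when it is done.

Besides the shell and the picture viewer there is one more tool, called after ">>>" as a command line: name --pt "numbers of a row" for each row, then --argument value for the rest. move_arm: Moves the arm, as the interface text tells. Its arguments: {"type":"object","properties":{"rows":{"type":"array","items":{"type":"array","items":{"type":"number"}}}},"required":["rows"]}

```bash
mkdir -p pics; cat > h.py <<'E'
import numpy as np, cv2
from workcell import status, eyes, workorder, r
def grab(n,save=None):
    f=eyes.grab_frame(n)
    if save: cv2.imwrite('pics/'+save,f['image'][:,:,::-1])
    return f
def ray(f,u,v):
    K=f['camera_matrix'];d=np.array([f['k1'],0,0,0,0.])
    p=cv2.undistortPoints(np.array([[[u,v]]],float),K,d)[0,0]
    T=f['T'];w=T[:3,:3]@np.array([p[0],p[1],1]);return T[:3,3],w
def onz(f,u,v,z):
    o,w=ray(f,u,v);return o+w*(z-o[2])/w[2]
def proj(f,P):
    T=np.linalg.inv(f['T']);R=T[:3,:3]
    return cv2.projectPoints(np.array(P,float).reshape(-1,1,3),cv2.Rodrigues(R)[0],T[:3,3],f['camera_matrix'],np.array([f['k1'],0,0,0,0.]))[0][:,0]
E
python3 - <<'E'
from h import *
for n in('top','side'):
    f=grab(n,n+'1.png');print(f['camera_matrix'].tolist(),f['k1'],f['T'].round(3).tolist())
o=status.get_obs();print(o['time_s'],o['tool_pos'],o['tool_rot'],r.grasp_offset)
E
```

```text
[[477.6776797855055, 0.0, 315.06990510895406], [0.0, 477.6776797855055, 236.20243472317676], [0.0, 0.0, 1.0]] 0.01432635910789864 [[-0.144, -0.969, 0.199, 0.364], [-0.99, 0.14, -0.03, -0.049], [0.001, -0.201, -0.98, 0.917], [0.0, 0.0, 0.0, 1.0]]
[[502.2887934500871, 0.0, 319.39793084612614], [0.0, 502.2887934500871, 237.41752159456922], [0.0, 0.0, 1.0]] -0.04152232570203329 [[0.725, -0.467, 0.506, 0.161], [-0.689, -0.503, 0.522, -0.445], [0.01, -0.727, -0.686, 0.613], [0.0, 0.0, 0.0, 1.0]]
0.1 [ 0.18496457 -0.59653608  0.23050272] [[ 9.55100611e-01  2.96281194e-01 -5.26630241e-04]
 [ 2.96281657e-01 -9.55099418e-01  1.51038371e-03]
 [-5.54859495e-05 -1.59859928e-03 -9.99998721e-01]] 0.0187
```

View pics/top1.png

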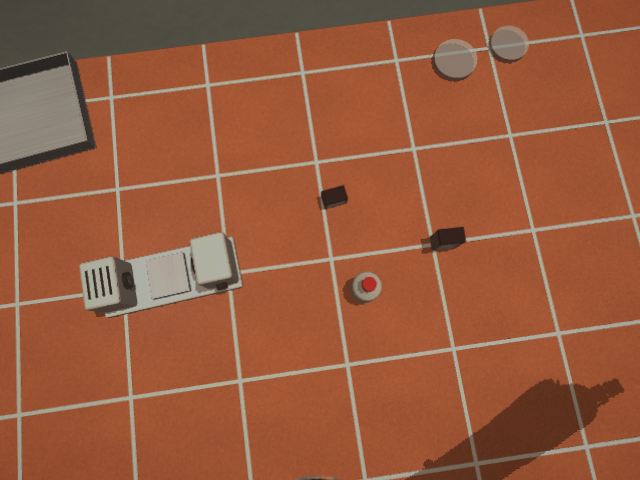

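View pics/side1.png

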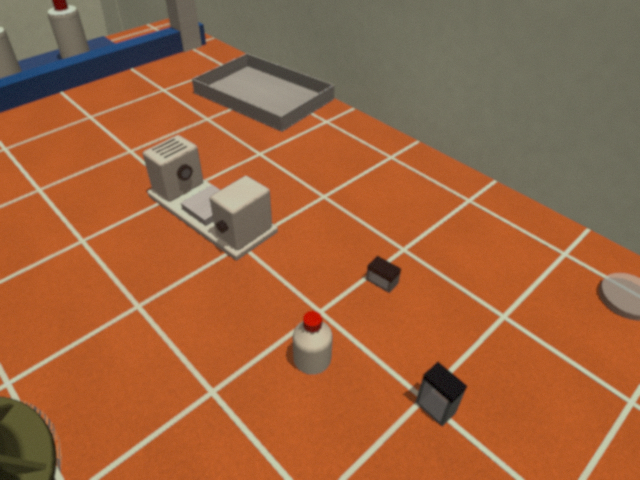

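Top view: the tall cell is at about (451,238), the short cell at (334,197), the bottle at (369,285) and the stage at (168,275), between housings at (100,283) and (211,260). The side view agrees, with the tall cell at (441,392) and the stage at (203,205). Next I'll measure the cap at z=0.07 and the stage at z=0.03.

```bash
python3 - <<'E'
from h import *
def rect(f,mask,c,z,name):
    cs=cv2.findContours(mask.astype(np.uint8),cv2.RETR_EXTERNAL,cv2.CHAIN_APPROX_NONE)[0]
    cs=[k for k in cs if cv2.contourArea(k)>80 and cv2.pointPolygonTest(k,c,False)>=0]
    if not cs: print(name,'none');return
    k=cs[0][:,0]
    P=np.array([onz(f,u,v,z)[:2] for u,v in k])*1000
    rr=cv2.minAreaRect(P.astype(np.float32)); b=cv2.boxPoints(rr)
    e=b[1]-b[0];g=b[2]-b[1];L,S=(e,g) if np.hypot(*e)>np.hypot(*g) else (g,e)
    print(name,'c',np.round(rr[0],1),'L',np.hypot(*L).round(1),'S',np.hypot(*S).round(1),'Lyaw',np.degrees(np.arctan2(L[1],L[0])).round(1)%180)
f=grab('top');im=f['image'];V=im.max(2).astype(int)
for p in [(451,238),(440,245),(334,197),(168,275),(180,275),(190,275),(140,285),(120,285)]: print(p,im[p[1],p[0]])
g=grab('side');ims=g['image'];Vs=ims.max(2).astype(int)
for t in(50,60,75): rect(f,V<t,(453,236),.07,'tall%d'%t); rect(f,V<t,(335,195),.035,'short')
for t in(35,50): rect(g,Vs<t,(444,381),.07,'talls%d'%t)
# bottle cap
m=cv2.inRange(im,(150,0,0),(255,50,50));
cs=max(cv2.findContours(m,0,1)[0],key=cv2.contourArea);(u,v),_=cv2.minEnclosingCircle(cs);print('bottle',onz(f,u,v,.095))
big=cv2.resize(im[215:325,70:250],None,fx=4.4,fy=4.4,interpolation=cv2.INTER_CUBIC)
cr=cv2.resize(im[215:265,410:480],None,fx=4.4,fy=4.4,interpolation=cv2.INTER_CUBIC)
big[-cr.shape[0]//2:,-1:]=0
cv2.imwrite('pics/crop1.png',big[:,:,::-1]);cv2.imwrite('pics/crop2.png',cv2.resize(ims[120:270,130:300],None,fx=4,fy=4)[:,:,::-1])
E
```

```text
(451, 238) [52 34 27]
(440, 245) [54 37 31]
(334, 197) [51 33 27]
(168, 275) [175 166 154]
(180, 275) [174 168 158]
(190, 275) [176 178 167]
(140, 285) [173 175 163]
(120, 285) [81 72 63]
tall50 none
short none
tall60 c [ 500.2 -310.5] L 64.1 S 32.5 Lyaw 94.8
short c [ 615.7 -122.7] L 46.5 S 32.2 Lyaw 99.4
tall75 c [ 498.5 -310.4] L 63.9 S 35.8 Lyaw 89.6
short c [ 614.6 -122.8] L 47.5 S 34.5 Lyaw 98.2
talls35 c [ 495.5 -321.4] L 44.9 S 30.3 Lyaw 87.3
talls50 c [ 485.5 -323.5] L 51.5 S 51.2 Lyaw 87.7
bottle [ 0.43511535 -0.1542963   0.095     ]
```

View pics/crop1.png

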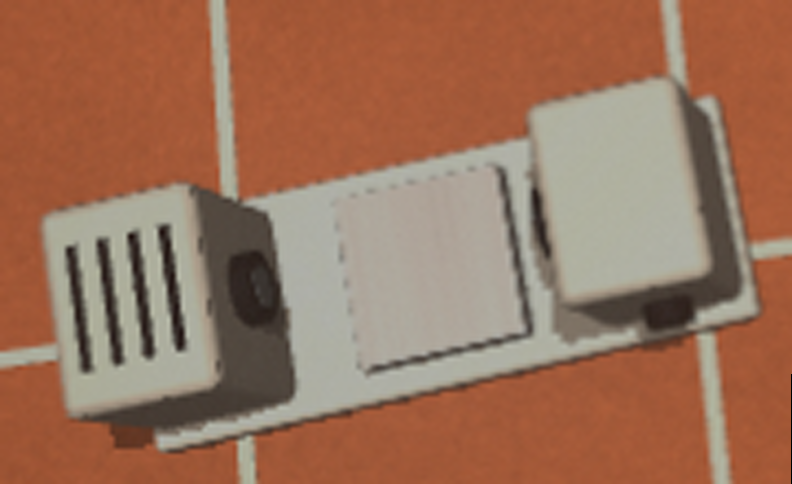

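Crop: the stage top has corners at about (342,202), (500,165), (528,332) and (365,372) in the crop. The housing tops are clear quads on each side of it. The side view measured the tall cap as 44.9x30.3, which fits. I'll locate the stage and cross-check it against the housing tops.

```bash
python3 - <<'E'
from h import *
f=grab('top');g=grab('side')
def q(pts,z):
    P=np.array([onz(f,(x+.5)/4.4-.5+70,(y+.5)/4.4-.5+215,z)[:2]*1000 for x,y in pts])
    c=P.mean(0);E=np.roll(P,-1,0)-P
    print(c.round(1),'edges',np.hypot(*E.T).round(1),'yaw',np.degrees(np.arctan2(E[:,1],E[:,0])).round(1));return c
q([(342,202),(500,165),(528,332),(365,372)],.03)
a=q([(46,217),(190,184),(217,390),(68,418)],.102)
b=q([(530,108),(674,78),(714,272),(565,306)],.102)
print('mid',(a+b)/2,'dist',np.hypot(*(a-b)),'yaw b->a',np.degrees(np.arctan2(*(a-b)[::-1])))
# cell check: overlay predictions of both caps
c=np.array([.4955,-.3214]);t=np.radians(87.3);l=np.array([np.cos(t),np.sin(t)]);n=np.array([-l[1],l[0]])
P=[[*(c+s1*.023*l+s2*.014*n),z] for z in(.07,0) for s1,s2 in((1,1),(1,-1),(-1,-1),(-1,1))]
out=[]
for h,(x0,y0,w,hh) in((f,(400,200,90,75)),(g,(395,340,90,100))):
    im=cv2.resize(h['image'][y0:y0+hh,x0:x0+w],None,fx=4,fy=4,interpolation=cv2.INTER_CUBIC).copy()
    im=np.clip(im*1.6,0,255).astype(np.uint8)
    p=((proj(h,P)-[x0,y0]+.5)*4-.5).round().astype(int)
    for k in(p[:4],p[4:]): cv2.polylines(im,[k.reshape(-1,1,2)],True,(0,255,0),1)
    out.append(cv2.copyMakeBorder(im,0,400-im.shape[0],0,0,0))
cv2.imwrite('pics/ov.png',np.hstack(out)[:,:,::-1])
E
```

```text
[509.7 205. ] edges [68.  72.9 69.2 73.4] yaw [ -84.7 -175.8   95.7    3.3]
[501.5 301.2] edges [56.2 81.8 56.7 79.1] yaw [ -84.9 -176.1   92.4    3.5]
[517.6 109.7] edges [57.6 79.3 58.7 80.2] yaw [ -86.1 -174.7   94.7    4.5]
mid [509.56408049 205.43029955] dist 192.23167286554437 yaw b->a 94.80925934558975
```

View pics/ov.png

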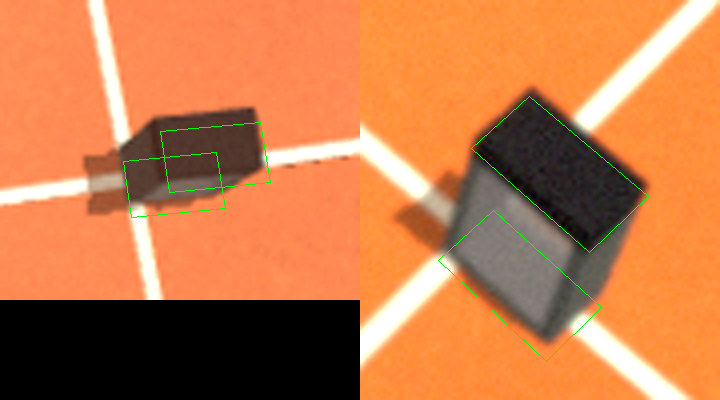

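The predicted outline sits about 3 px low in both views. The cap's far edge in the top view is sharp, from (153,118) to (255,108) in the crop, so I'll take the cell pose from that edge and cross-check with the side view's corners.

```bash
python3 - <<'E'
from h import *
f=grab('top');g=grab('side')
def e(h,a,b,x0,y0,z=.07):
    A,B=[onz(h,(x+.5)/4-.5+x0,(y+.5)/4-.5+y0,z)[:2]*1000 for x,y in(a,b)]
    d=A-B;L=np.hypot(*d);d/=L;c=(A+B)/2-14*np.array([d[1],-d[0]])
    print(c.round(1),'L',L.round(1),'yaw',np.degrees(np.arctan2(d[1],d[0])).round(1));return c,d
c,d=e(f,(153,118),(255,108),400,200)
e(g,(530-360,88),(648-360,185),395,340)
o=status.get_obs();R=o['tool_rot'];print(o['tool_pos'],np.degrees(np.arctan2(R[1,1],R[0,1])),o['joints'])
E
```

```text
[ 502.  -320.1] L 46.7 yaw 87.5
[ 498.3 -319.8] L 45.6 yaw 88.1
[ 0.18513366 -0.59687085  0.23116357] -72.76451120658778 [ 78.80947733  29.0841114  -13.61246127  85.96179569   7.20076242
  65.8276209   -8.86710076]
```

Tall cell: centre (500,-320), long axis at yaw 88°. Stage: centre (509.6,205.2), x axis at yaw about 4.7°. I'll grip the narrow sides so that the fingers stay on the stage's open x sides. First the approach.

>>> move_arm --pt "25 -11 4 0.04 85" --pt "70 -31 11 0.08 85" --pt "115 -51 19 0.13 85" --pt "160 -72 27 0.17 85" --pt "205 -92 36 0.21 85" --pt "250 -112 45 0.26 85" --pt "295 -132 54 0.3 85" --pt "335 -150 60 0.335 85"

```text
time_s: 1.2
tool_pos: [0.4623, -0.3523, 0.1709]
tool_rot: [[0.999, -0.035, 0.0], [-0.035, -0.999, 0.0], [0.0, -0.0, -1.0]]
wrist_force: [0.6, -0.2, 0.9]
opening: 0.085
finger_force: 0.0
```

```bash
cat >> h.py <<'E'
def delta(x,y,z,yaw):
    o=status.get_obs();R=o['tool_rot'];d=R.T@(np.array([x,y,z])-o['tool_pos']*1000)
    w=np.degrees(np.arctan2(R[1,1],R[0,1]))
    s=-((yaw-w+180)%360-180)
    print('t',o['time_s'],'pos',(o['tool_pos']*1000).round(1),'yaw',w.round(2),'d',d.round(1),'spin',np.radians(s).round(3),'j',o['joints'].round(0),'F',np.round(o['wrist_force'],1),'tilt',R[:,2].round(4))
E
python3 -c "
from h import *
delta(500,-320,130,-92)"
```

```text
t 1.2 pos [ 462.3 -352.3  170.9] yaw -92.0 d [ 36.5 -33.6  40.9] spin 0.0 j [ 42.  28. -11.  98.   6.  55. -63.] F [ 0.6 -0.2  0.9] tilt [ 2.e-04  4.e-04 -1.e+00]
```

>>> move_arm --pt "18 -17 20 0 85" --pt "36 -33 40 0 85" --pt "36.5 -33.5 41 0 85" --pt "36.5 -33.5 41 0 85"

```text
time_s: 1.6
tool_pos: [0.4982, -0.3218, 0.1298]
tool_rot: [[0.999, -0.033, -0.001], [-0.033, -0.999, 0.001], [-0.001, -0.001, -1.0]]
wrist_force: [0.4, -0.6, 0.1]
opening: 0.0853
finger_force: 0.0
```

```bash
python3 - <<'E'
from h import *
delta(500,-320,23,-92)
f=grab('top');g=grab('side');out=[]
for h,(x0,y0,w,hh) in((f,(380,180,120,110)),(g,(375,300,120,140))):
    out.append(cv2.copyMakeBorder(cv2.resize(h['image'][y0:y0+hh,x0:x0+w],None,fx=3.3,fy=3.3),0,int((140-hh)*3.3),0,0,0))
cv2.imwrite('pics/a.png',np.hstack([o[:360] for o in out])[:,:,::-1])
E
```

```text
t 1.6 pos [ 498.2 -321.8  129.8] yaw -91.89 d [  1.8  -1.8 106.8] spin 0.002 j [ 37.  32. -11.  99.   7.  50. -68.] F [ 0.4 -0.6  0.1] tilt [-1.2e-03  5.0e-04 -1.0e+00]
```

View pics/a.png

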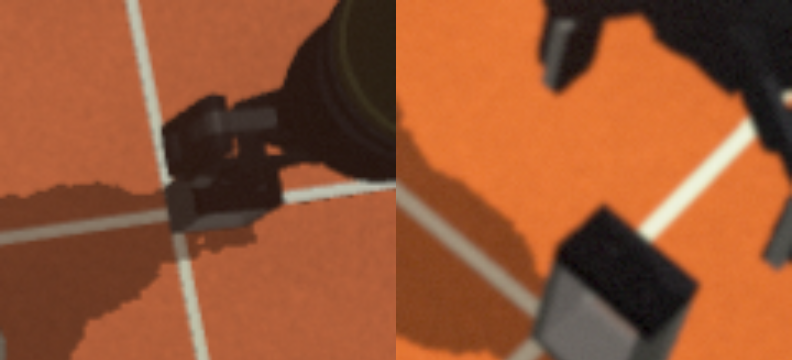

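The fingers straddle the cell: in the side crop the tips are at (560,90) and (780,250) and the cell's cap is at (625,270). I'll descend, then close.

>>> move_arm --pt "1 -1 15 0 85" --pt "2 -2 40 0 85" --pt "2 -2 65 0 85" --pt "2 -2 87 0 85" --pt "2 -2 102 0 85" --pt "2 -2 107 0 85" --pt "2 -2 107 0 85" --pt "2 -2 107 0 60"

```text
time_s: 2.5
tool_pos: [0.5006, -0.3212, 0.0244]
tool_rot: [[0.999, -0.035, 0.001], [-0.035, -0.999, -0.001], [0.001, 0.001, -1.0]]
wrist_force: [0.4, -0.8, 0.2]
opening: 0.0729
finger_force: 0.0
```

>>> move_arm --pt "0 0 0 0 50" --pt "0 0 0 0 40" --pt "0 0 0 0 30" --pt "0 0 0 0 30" --pt "0 0 0 0 30" --pt "0 0 0 0 30"

```text
time_s: 3.1
tool_pos: [0.501, -0.3207, 0.0244]
tool_rot: [[0.999, -0.034, 0.002], [-0.034, -0.999, -0.001], [0.002, 0.001, -1.0]]
wrist_force: [-0.6, -0.5, 6.1]
opening: 0.0454
finger_force: 61.8
```

Gripped at 45.4 mm opening, 62 N. Lifting.

>>> move_arm --pt "0 0 -4 0 30" --pt "0 0 -14 0 30" --pt "0 0 -34 0 30" --pt "0 0 -59 0 30" --pt "0 0 -84 0 30" --pt "0 0 -108 0 30" --pt "0 0 -126 0 30" --pt "0 0 -136 0 30"

```text
time_s: 3.9
tool_pos: [0.5008, -0.3205, 0.1616]
tool_rot: [[0.999, -0.034, 0.002], [-0.034, -0.999, -0.001], [0.002, 0.001, -1.0]]
wrist_force: [0.3, -0.3, -1.3]
opening: 0.0454
finger_force: 61.4
```

```bash
python3 - <<'E'
from h import *
delta(509.6,205.2,160,4.7)
g=grab('side','b.png')
cv2.imwrite('pics/b.png',cv2.resize(g['image'][220:440,330:600],None,fx=2,fy=2)[:,:,::-1])
E
```

```text
t 3.9 pos [ 500.8 -320.5  161.6] yaw -91.96 d [  -9.2 -525.7    0.9] spin -1.687 j [ 37.  30. -11.  97.   7.  54. -68.] F [ 0.3 -0.3 -1.3] tilt [ 0.0021 -0.0012 -1.    ]
```

View pics/b.png

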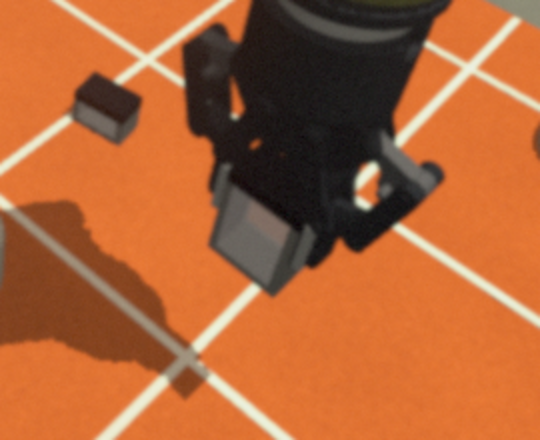

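The cell is held upright, with its lower corner at (275,292) in the crop, and it is clear of everything. Carrying it over to the stage while turning.

>>> move_arm --pt "0 -10 0 -0.04 30" --pt "-1 -40 0 -0.14 30" --pt "-2 -80 0 -0.26 30" --pt "-3 -120 0 -0.38 30" --pt "-3 -160 0 -0.5 30" --pt "-4 -200 0 -0.62 30" --pt "-5 -240 0 -0.74 30" --pt "-5 -280 0 -0.86 30"

```text
time_s: 4.75
tool_pos: [0.5035, -0.0379, 0.1582]
tool_rot: [[0.672, 0.74, -0.002], [0.74, -0.672, 0.0], [-0.001, -0.002, -1.0]]
wrist_force: [0.5, -1.0, -0.7]
opening: 0.0453
finger_force: 61.3
```

```bash
python3 -c "
from h import *
delta(509.6,205.2,160,4.7)"
```

```text
t 4.75 pos [503.5 -37.9 158.2] yaw -42.25 d [ 184.1 -159.    -1.7] spin -0.819 j [ 20.  24. -26. 110.  14.  49. -56.] F [ 0.5 -1.  -0.7] tilt [-2.2e-03  4.0e-04 -1.0e+00]
```

>>> move_arm --pt "28 -24 -1 -0.12 30" --pt "56 -48 -1 -0.24 30" --pt "84 -72 -2 -0.36 30" --pt "112 -97 -2 -0.49 30" --pt "140 -121 -2 -0.62 30" --pt "163 -141 -2 -0.72 30" --pt "179 -155 -2 -0.8 30" --pt "184 -159 -2 -0.82 30"

```text
time_s: 5.55
tool_pos: [0.5111, 0.2061, 0.1603]
tool_rot: [[-0.083, 0.997, -0.002], [0.997, 0.083, 0.002], [0.002, -0.002, -1.0]]
wrist_force: [-0.1, -0.0, -1.3]
opening: 0.0453
finger_force: 61.4
```

>>> move_arm --pt "0 0 0 0 30" --pt "0 0 0 0 30" --pt "0 0 0 0 30"

```text
time_s: 5.85
tool_pos: [0.5129, 0.2011, 0.1609]
tool_rot: [[-0.072, 0.997, -0.001], [0.997, 0.072, -0.001], [-0.001, -0.001, -1.0]]
wrist_force: [-0.5, 0.1, -1.4]
opening: 0.0455
finger_force: 61.4
```

```bash
python3 - <<'E'
from h import *
delta(509.6,205.2,64,4.7)
f=grab('top');g=grab('side');out=[]
for h,(x0,y0,w,hh) in((f,(70,190,180,150)),(g,(120,80,180,200))):
    out.append(cv2.copyMakeBorder(cv2.resize(h['image'][y0:y0+hh,x0:x0+w],None,fx=2.2,fy=2.2),0,int((200-hh)*2.2),0,0,0))
cv2.imwrite('pics/c.png',np.hstack([o[:440] for o in out])[:,:,::-1])
E
```

```text
t 5.85 pos [512.9 201.1 160.9] yaw 4.14 d [ 4.5 -2.9 96.9] spin -0.01 j [  2.  30. -39. 103.  23.  55. -43.] F [-0.5  0.1 -1.4] tilt [-5.0e-04 -1.2e-03 -1.0e+00]
```

View pics/c.png

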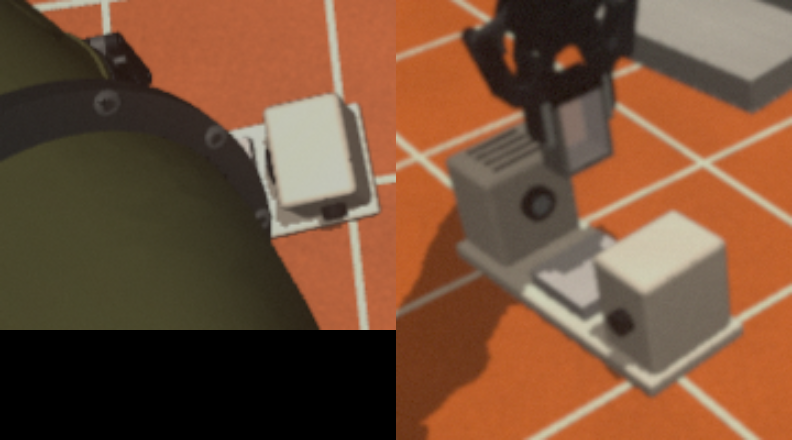

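The cell hangs above the stage, in the side crop at (580,130) over the stage at (575,270), with its broad face towards the detector. I'll descend to about 10 mm above contact, correcting the offset on the way.

>>> move_arm --pt "2 -1 10 -0.01 30" --pt "4 -3 28 -0.01 30" --pt "4.5 -3 48 -0.01 30" --pt "4.5 -3 68 -0.01 30" --pt "4.5 -3 84 -0.01 30" --pt "4.5 -3 94 -0.01 30" --pt "4.5 -3 97 -0.01 30" --pt "4.5 -3 97 -0.01 30"

```text
time_s: 6.75
tool_pos: [0.5094, 0.2071, 0.0641]
tool_rot: [[-0.085, 0.996, -0.0], [0.996, 0.085, -0.0], [0.0, -0.0, -1.0]]
wrist_force: [0.3, -0.3, -0.1]
opening: 0.0456
finger_force: 61.4
```

```bash
python3 - <<'E'
from h import *
delta(509.6,205.2,54.4,4.7)
g=grab('side')
cv2.imwrite('pics/d.png',cv2.resize(g['image'][100:270,120:300],None,fx=3,fy=3)[:,:,::-1])
E
```

```text
t 6.75 pos [509.4 207.1  64.1] yaw 4.88 d [-1.9  0.1  9.7] spin 0.003 j [ -3.  37. -35. 109.  30.  43. -49.] F [ 0.3 -0.3 -0.1] tilt [-5.e-04 -0.e+00 -1.e+00]
```

View pics/d.png

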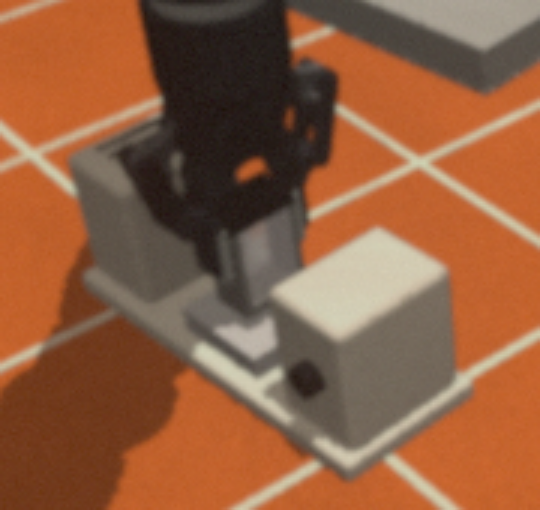

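The cell's bottom edge, at about (255,310), is just above the stage at (240,335) and centred. Lowering slowly.

>>> move_arm --pt "-1 0 2 0 30" --pt "-1.5 0 4 0 30" --pt "-1.5 0 6 0 30" --pt "-1.5 0 7.5 0 30" --pt "-1.5 0 8.5 0 30" --pt "-1.5 0 9 0 30" --pt "-1.5 0 9 0 30"

```text
time_s: 7.5
tool_pos: [0.5096, 0.2056, 0.0552]
tool_rot: [[-0.085, 0.996, -0.0], [0.996, 0.085, -0.0], [-0.0, -0.0, -1.0]]
wrist_force: [0.2, 0.2, -1.2]
opening: 0.0458
finger_force: 61.4
```

>>> move_arm --pt "0 0 0.5 0 30" --pt "0 0 1 0 30" --pt "0 0 1 0 30" --pt "0 0 1 0 30"

```text
time_s: 7.9
tool_pos: [0.5097, 0.2056, 0.0544]
tool_rot: [[-0.085, 0.996, 0.0], [0.996, 0.085, 0.0], [0.0, 0.0, -1.0]]
wrist_force: [0.3, -0.3, 1.1]
opening: 0.0456
finger_force: 61.8
```

>>> move_arm --pt "0 0 0.5 0 30" --pt "0 0 0.7 0 30" --pt "0 0 0.7 0 30"

```text
time_s: 8.2
tool_pos: [0.5097, 0.2056, 0.0544]
tool_rot: [[-0.085, 0.996, 0.001], [0.996, 0.085, -0.0], [-0.0, 0.001, -1.0]]
wrist_force: [-2.3, -1.5, 7.7]
opening: 0.0452
finger_force: 62.7
```

It has made contact: 7.7 N and no further descent. Opening gently, to 75 mm, then retreating upward.

>>> move_arm --pt "0 0 -0.3 0 44" --pt "0 0 -0.3 0 48" --pt "0 0 -0.3 0 52" --pt "0 0 -0.3 0 60" --pt "0 0 -0.3 0 70" --pt "0 0 -0.3 0 76" --pt "0 0 -0.3 0 76" --pt "0 0 -0.3 0 76"

```text
time_s: 9.0
tool_pos: [0.5096, 0.2056, 0.0539]
tool_rot: [[-0.085, 0.996, -0.0], [0.996, 0.085, 0.0], [0.0, -0.0, -1.0]]
wrist_force: [0.1, 0.4, -0.0]
opening: 0.076
finger_force: 0.0
```

>>> move_arm --pt "0 0 -5 0 76" --pt "0 0 -20 0 76" --pt "0 0 -45 0 76" --pt "0 0 -75 0 76" --pt "0 0 -105 0 76" --pt "0 0 -130 0 76" --pt "0 0 -145 0 76" --pt "0 0 -145 0 76"

```text
time_s: 9.8
tool_pos: [0.5105, 0.2063, 0.2014]
tool_rot: [[-0.085, 0.996, 0.004], [0.996, 0.085, 0.002], [0.001, 0.004, -1.0]]
wrist_force: [-0.5, -0.2, -0.3]
opening: 0.0762
finger_force: 0.0
```

```bash
python3 - <<'E'
from h import *
delta(509.6,205.2,200,4.7)
g=grab('side')
cv2.imwrite('pics/e.png',cv2.resize(g['image'][100:270,120:300],None,fx=3,fy=3)[:,:,::-1])
c=np.array([.5096,.2052]);t=np.radians(4.7);l=np.array([np.cos(t),np.sin(t)]);n=np.array([-l[1],l[0]])
P=[[*(c+s1*.023*l+s2*.014*n),z] for z in(.1,.03) for s1,s2 in((1,1),(1,-1),(-1,-1),(-1,1))]
print(((proj(g,P)-[120,100])*3).round(0).tolist())
E
```

```text
t 9.8 pos [510.5 206.3 201.4] yaw 4.87 d [-1.1 -1.   1.4] spin 0.003 j [  2.  28. -41. 100.  21.  60. -41.] F [-0.5 -0.2 -0.3] tilt [ 0.0041  0.0016 -1.    ]
[[267.0, 184.0], [298.0, 202.0], [235.0, 237.0], [204.0, 218.0], [283.0, 277.0], [312.0, 296.0], [253.0, 332.0], [224.0, 312.0]]
```

View pics/e.png

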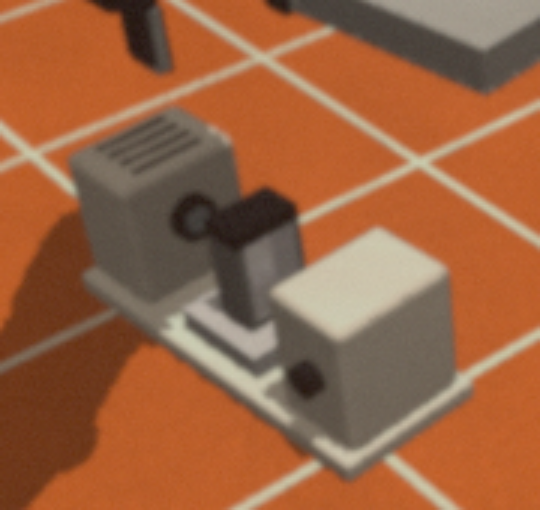

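The cell stands upright on the stage. Its cap corners, at about (267,187), (298,206) and (207,220), lie within about 1 px of the predicted ones, and the gripper is clear. Handing in.

```bash
python3 -c "
from workcell import workorder
print(workorder.finish_job())"
```

```text
the job is handed in; nothing more can be done
None
```

The tall cell stands upright and released in the middle of the photometer stage, its clear faces along the light path; the job was handed in at about 10 s, with no verdict returned.

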